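# Hang the bead caddies on the travelling display rail and clamp the stop

### The arm

A 7-joint arm with a two-finger parallel gripper is mounted at the origin on the work surface. World frame = base frame: x ahead of the robot, y to its left, z up, the work surface at z = 0. Lengths are in m, angles in rad, forces in N, time in s.
With the tool pointing down it reaches from about 0.4 to 0.85 m from the base axis. Payload 4.4 kg.
Tool frame: the origin (TCP) lies at the centre of the arm's flange, where the gripper is bolted on; the fingertips stand 199 mm ahead of it and the grasp point (between the pads) lies 180 mm ahead of it; z points along the fingers, y is the line along which they close (so a half turn about z gives the same grasp; the last joint's range is limited). The gripper opens to 94 mm and grips with 3 to 60 N. Pads are 16 mm wide; open, the fingers measure 119 mm over their backs; the gripper's body (75 mm by 177 mm) begins 78 mm behind the grasp point.
Start: joints at [1.256, 0.628, 0.038, 1.517, -0.027, 0.996, -0.02], TCP at [0.16, -0.63, 0.405] pointing down, gripper open.
Joint ranges: [-3.06, 3.06], [-0.37, 2.12], [-1.25, 1.32], [0.18, 2.47], [-1.1, 4.24], [0.23, 1.98], [-2.94, 2.94]. Speed limits (rad/s): [2.57, 2.57, 3.14, 3.14, 3.14, 3.14, 3.14].

### API

Orientations are given as a unit quaternion [w, x, y, z].
In Python, from plant import env gives the robot as it stands.
- The arm moves only by the tool carry_out, never from a script. Its argument "steps" is a list of rows, each a list of 3 entries, a list of its own where there are three numbers: the opening, from 0 (shut) to 1 (fully open), then the shift along the tool's x, y, z in units of 25 mm (1.0 is 25 mm), then the turn about the tool's z in units of 6 degrees (1.0 is 6 degrees). In form: [[claw, [x, y, z], twist], ...]. A call has 1 to 20 rows; each row shifts and turns the commanded pose from where the row before left it, along the tool's axes as they then stand; what a row does not reach is not made up. A row lasts 1/12 s, in which the tool goes at most 41.7 mm and 7.16 degrees, less where a joint would pass 70% of its speed; a pose out of reach is approached as far as the arm can. A call is refused whole if a number of a shift passes 1 or a number of a turn 1, either way. A call with a gripper value outside its range is refused whole. The fingers move at their own pace and stop on an object; the grip force is fixed at half the most. Time passes only in rows, so rows that do not move let the fingers close. It gives the time, the measured TCP pose, the force, the opening and the grip force at its end, in the units of the state.
- env.observe(): the state, without advancing time (a new reading comes with each control period).
- env.snapshot(name): name is "scene" or "top"; returns the picture (400x640x3 uint8, red, green, blue); there is no depth.
- env.camera_info(name): a dict with "mtx" (3x3 intrinsics, pixels), "camera_from_world" (4x4, takes a point from world to camera coordinates). Camera axes: x right, y down, z forward; pixel columns grow to the right and rows downward; lengths in m; the calibration is good to about 2 mm. A picture is of the moment at which its call begins. camera_info takes no time and is no camera call.
- env.finish_job(): hands the job in; it is judged then, once.
Trained networks look in the newest picture that a camera, given by its name, has taken for a name from the list of things; names that differ only in an ending like _2 or _b are one class to them, and where a whole thing is asked for, a point or a joint stands for the part that bears it (a point fixed in the world has none). Each returns a list of dicts, best first, with "p" (0 to 1); they miss things now and then, are a little off and sometimes report something else, mostly with a low value. They report only what shows in the picture. A call takes as long as a camera call. They do not tell look-alikes from the thing itself.
- env.look_for(camera, query): "box" ([left, top, right, bottom] in pixels, round what is visible of it).
- env.mark_of(camera, query): "pixel" ([column, row] in pixels: a listed point, or the origin of a listed thing).
The state is a dict: "time_s": time; "qpos": joint angles; "dq": joint speeds; "effort": joint torques, N m; "eef_pos": TCP position; "eef_rot": TCP orientation; "wrist_force": force on the tool from outside, world axes, zero at the start; "moment": the same for the moment, N m; "width": finger opening in m; "grip_force": force on a finger pad.
Only numpy, scipy, OpenCV 4.12 (cv2) and the standard library are available. Lean on these libraries where they do the work, as an engineer would, in place of code of your own. Each camera call takes 0.05 s, during which the arm holds its last target. There are 200 camera calls.

### The job

Load the display rail for its trip to the craft market: unclamp the rail stop and slide it back out of the way, hang every bead caddy standing on the table on the rail by its hook, and slide them along so that they hang in a closed row, each touching the next and the first against the rubber buffer at the rail's left end. Then slide the stop up against the last caddy and turn its lever back until it is fully clamped. Keep the caddies upright so that no beads spill, and leave the other things on the table where they are.

Things in the scene. Friction and masses are not known exactly. Their poses are not given: they have to be found in the camera images.
- stand: fixed display stand: wooden plinth 120 x 560 x 12 mm, two posts 246 mm tall and between them a round brass bar 12 mm thick, the rail, along the stand's y axis. Origin: centre of the plinth's underside; x away from the robot side, y to the left. Rail axis at x = 0, z = 234 mm; clear rail from y = -235 (right post) to +215 mm (rubber buffer)
- rail_home (a point): point on the rail's axis in the face of the black rubber buffer (40 mm across), the left (home) end of the rail: stand's x = 0, y = 215 mm, z = 234 mm
- stop (a joint): the black rail stop, a block 44 (x) x 40 (along the rail) x 48 mm (z) centred on the rail's axis and sliding along it: distance in m from the buffer's face to the stop's left face, 0 to 0.41, grows to the right. Friction 4 N when unclamped; clamped it holds over 30 N
- stop_face (a point): point on the rail's axis in the stop's left face (the one that meets the caddies)
- stop_lever (a joint): clamp lever on top of the stop, turning about a vertical axis through the block's middle: 0 = fully clamped, pointing right along the rail; 1.57 rad = open, pointing to the robot (stand's -x). Opens clockwise from above, presses on the bar only below 0.3 rad, takes 1 N at the knob, 3 to 5 N over the last part of closing, stays where it is left
- lever_knob (a point): top of the red upright knob (18 mm diameter, sides free for 28 mm below this point) at the lever's end, 70 mm from the lever's axis, 66 mm above the rail's axis; the lever arm is 14 mm wide, its top 38 mm above the rail's axis
- lever_hub (a point): point on the lever's axis, 66 mm above the rail's axis
- caddy_1: blue bead caddy (may be absent): open cup 64 (x) x 48 (y) x 50 mm (z), beads fixed in it, 0.15 to 0.3 kg, standing upright; origin: centre of its underside. A strap rises from its -x wall to a hook open to +x under a wooden grip bar: x -32 to 22, z 112 to 134 mm, 52 mm wide in y, to be taken across that width. Hung, its +x points away from the robot side like the stand's
- seat_1 (a point): point of the blue caddy, 102.7 mm above its origin, that lies on the rail's axis when it hangs properly: centre of the 12 mm bar in the hook's inverted-V seat (apex at z = 110 mm), which centres itself. The hook's mouth reaches from the strap (x = -25 mm) to the tip (x = 15 to 22 mm), which hangs down to z = 92 mm; the cup's rim is at z = 50 mm
- caddy_2: red bead caddy (may be absent): open cup 64 (x) x 48 (y) x 50 mm (z), beads fixed in it, 0.15 to 0.3 kg, standing upright; origin: centre of its underside. A strap rises from its -x wall to a hook open to +x under a wooden grip bar: x -32 to 22, z 112 to 134 mm, 52 mm wide in y, to be taken across that width. Hung, its +x points away from the robot side like the stand's
- seat_2 (a point): point of the red caddy, 102.7 mm above its origin, that lies on the rail's axis when it hangs properly: centre of the 12 mm bar in the hook's inverted-V seat (apex at z = 110 mm), which centres itself. The hook's mouth reaches from the strap (x = -25 mm) to the tip (x = 15 to 22 mm), which hangs down to z = 92 mm; the cup's rim is at z = 50 mm
- caddy_3: yellow bead caddy (may be absent): open cup 64 (x) x 48 (y) x 50 mm (z), beads fixed in it, 0.15 to 0.3 kg, standing upright; origin: centre of its underside. A strap rises from its -x wall to a hook open to +x under a wooden grip bar: x -32 to 22, z 112 to 134 mm, 52 mm wide in y, to be taken across that width. Hung, its +x points away from the robot side like the stand's
- seat_3 (a point): point of the yellow caddy, 102.7 mm above its origin, that lies on the rail's axis when it hangs properly: centre of the 12 mm bar in the hook's inverted-V seat (apex at z = 110 mm), which centres itself. The hook's mouth reaches from the strap (x = -25 mm) to the tip (x = 15 to 22 mm), which hangs down to z = 92 mm; the cup's rim is at z = 50 mm
- caddy_4: green bead caddy (may be absent): open cup 64 (x) x 48 (y) x 50 mm (z), beads fixed in it, 0.15 to 0.3 kg, standing upright; origin: centre of its underside. A strap rises from its -x wall to a hook open to +x under a wooden grip bar: x -32 to 22, z 112 to 134 mm, 52 mm wide in y, to be taken across that width. Hung, its +x points away from the robot side like the stand's
- seat_4 (a point): point of the green caddy, 102.7 mm above its origin, that lies on the rail's axis when it hangs properly: centre of the 12 mm bar in the hook's inverted-V seat (apex at z = 110 mm), which centres itself. The hook's mouth reaches from the strap (x = -25 mm) to the tip (x = 15 to 22 mm), which hangs down to z = 92 mm; the cup's rim is at z = 50 mm
- pliers: round-nose pliers with black grips, 150 mm; not to be disturbed; origin: underside
- bead_dish: white bead dish, 84 mm wide, 26 mm tall, on the plinth under the rail; not to be disturbed; origin: underside
- cord_spool: dark red cord spool, 54 mm wide, 52 mm tall, on the plinth under the rail; not to be disturbed; origin: underside
- bottle: green glass bottle, 62 mm wide, 190 mm tall; not to be disturbed; origin: underside
- bead_jar: blue jar, 68 mm wide, 85 mm tall; not to be disturbed; origin: underside
- bead_tray: flat aluminium bead tray 110 x 90 x 14 mm; not to be disturbed; origin: underside
- brush: brush lying on the table; not to be disturbed; origin: underside
Things that resemble listed ones, but are neither listed nor needed, are in the scene too. Leave any purple look-alike of the caddy_2 alone. There is more than one size of the caddy_3; the job needs the smaller.

How it is judged:
On the way, in this order (a step that is already met when the one before it is completed fails the run):
1. the stop's lever has been opened (turned past 1.0 rad) (value of joint stop_lever above 1 rad), for 0.1 s.
2. all the caddies present hang on the rail (x of seat_1 in the frame of stand between -0.008 and 0.008 m and z of seat_1 in the frame of stand between 0.227 and 0.241 m and angle between each of caddy_1, caddy_2, caddy_3, caddy_4's own z axis and vertical below 0.2 rad and x of seat_2 in the frame of stand between -0.008 and 0.008 m and z of seat_2 in the frame of stand between 0.227 and 0.241 m and x of seat_3 in the frame of stand between -0.008 and 0.008 m and z of seat_3 in the frame of stand between 0.227 and 0.241 m and x of seat_4 in the frame of stand between -0.008 and 0.008 m and z of seat_4 in the frame of stand between 0.227 and 0.241 m), for 0.2 s.
At the end, for the whole second after the job is handed in: every caddy present hangs on the rail by its hook's seat (within 8 mm) and upright (within 0.2 rad), at rest; gaps between buffer, caddies and stop are each under 5 mm, with all the caddies between buffer and stop; the lever is turned back to within 0.12 rad of fully clamped (all of step 2 and (y of seat_1 in the frame of stand above 0.184 m or y of caddy_1 in the frame of caddy_2 between -0.057 and -0.047 m or y of caddy_1 in the frame of caddy_3 between -0.057 and -0.047 m or y of caddy_1 in the frame of caddy_4 between -0.057 and -0.047 m) and (y of seat_2 in the frame of stand above 0.184 m or y of caddy_2 in the frame of caddy_1 between -0.057 and -0.047 m or y of caddy_2 in the frame of caddy_3 between -0.057 and -0.047 m or y of caddy_2 in the frame of caddy_4 between -0.057 and -0.047 m) and (y of seat_3 in the frame of stand above 0.184 m or y of caddy_3 in the frame of caddy_1 between -0.057 and -0.047 m or y of caddy_3 in the frame of caddy_2 between -0.057 and -0.047 m or y of caddy_3 in the frame of caddy_4 between -0.057 and -0.047 m) and (y of seat_4 in the frame of stand above 0.184 m or y of caddy_4 in the frame of caddy_1 between -0.057 and -0.047 m or y of caddy_4 in the frame of caddy_2 between -0.057 and -0.047 m or y of caddy_4 in the frame of caddy_3 between -0.057 and -0.047 m) and (y of stop_face in the frame of caddy_1 between -0.031 and -0.021 m or y of stop_face in the frame of caddy_2 between -0.031 and -0.021 m or y of stop_face in the frame of caddy_3 between -0.031 and -0.021 m or y of stop_face in the frame of caddy_4 between -0.031 and -0.021 m) and y of each of seat_1, seat_2, seat_3, seat_4 in the frame of stop_face above 0.015 m and linear speed of each of caddy_1, caddy_2, caddy_3, caddy_4 below 0.03 m/s and value of joint stop_lever below 0.12 rad); the robot touches nothing.
It fails at once if a caddy is tipped past 0.9 rad (beads spill) (angle between any of caddy_1, caddy_2, caddy_3, caddy_4's own z axis and vertical above 0.9 rad).
It fails at once if one of the other things is moved more than 60 mm (distance of any of pliers, bead_dish, cord_spool, bottle, bead_jar, bead_tray, brush from where it was at the start of the episode above 0.06 m).
Of caddy_1, caddy_2, caddy_3, caddy_4 only 2 to 4 are there at a start; the rules pass over those that are not, and their reading is None.
At some moment in a run one of caddy_1, caddy_2, caddy_3, caddy_4 may be knocked a few centimetres aside while the robot is not near it.
It also fails if it takes over 210 s, if anything falls off the work surface, if the arm or the gripper's body presses on something with over 40 N, if the wrist force passes 120 N, or if a joint passes its speed limit or range.

## Working session

There is one attempt and no reset: what is moved stays moved. The work goes in short steps, Python scripts to look and compute and a tool call to move; the robot and the scene stay as the last step left them, time stands still between calls to the robot, and variables do not carry over. Pictures are saved under pics/ and viewed, at most 14 in all, crops included, and the job is handed in when it is done.

Besides the shell and the picture viewer there is one more tool, called after ">>>" as name(argument=value, ...), one argument or row to a line, values as JSON. carry_out: Moves the arm, as the interface text tells. Its arguments: {"type":"object","properties":{"steps":{"type":"array"}},"required":["steps"]}

```bash
ls; mkdir -p pics; python3 - <<'E'
from plant import env
import cv2,json
s=env.observe();print({k:(s[k]) for k in('time_s','eef_pos','eef_rot','width','wrist_force')})
for c in('scene','top'):
    im=env.snapshot(c);cv2.imwrite(f'pics/{c}0.png',im[:,:,::-1])
    i=env.camera_info(c);print(c,i['mtx'],i['camera_from_world'])
    for q in('stand','rail_home','stop_face','lever_knob','lever_hub','caddy_1','seat_1'):
        print(q,[(r['pixel'],round(r['p'],2)) for r in env.mark_of(c,q)][:7])
E
```

```text
pics
{'time_s': 0.0, 'eef_pos': array([ 0.16003457, -0.62969891,  0.40376102]), 'eef_rot': array([-9.3256413e-04,  9.9227131e-01,  1.2408369e-01, -1.2243791e-04]), 'width': 0.09388137947936649, 'wrist_force': array([ 0.83677383, -0.27955885,  0.46277661])}
scene [[441.08904276   0.         316.46741036]
 [  0.         441.08904276 191.03850877]
 [  0.           0.           1.        ]] [[-0.48122603  0.87656378  0.00757892  0.32508087]
 [ 0.48127324  0.2714214  -0.83349055 -0.10694914]
 [-0.73266471 -0.39744982 -0.55248173  1.78101218]
 [ 0.          0.          0.          1.        ]]
stand [([318.6, 251.9], 0.86), ([308.4, 296.5], 0.71), ([282.0, 239.1], 0.56)]
rail_home [([397.9, 206.3], 0.69)]
stop_face [([364.8, 198.3], 0.9)]
lever_knob [([334.4, 173.7], 0.64), ([424.0, 219.5], 0.34)]
lever_hub [([360.7, 175.2], 0.51)]
caddy_1 [([416.1, 224.4], 0.92), ([340.5, 212.6], 0.9), ([421.0, 245.1], 0.76), ([365.9, 230.4], 0.63), ([308.2, 296.4], 0.42)]
seat_1 [([425.9, 222.1], 0.96), ([365.6, 201.0], 0.94), ([421.4, 187.7], 0.93), ([342.2, 189.5], 0.87)]
top [[509.20010509   0.         320.20662896]
 [  0.         509.20010509 203.02793422]
 [  0.           0.           1.        ]] [[ 2.19660687e-02 -9.99758673e-01  2.96663402e-04 -4.83252850e-02]
 [-9.93201106e-01 -2.18559189e-02 -1.14341074e-01  5.63828889e-01]
 [ 1.14319965e-01  2.21697747e-03 -9.93441508e-01  1.93527147e+00]
 [ 0.00000000e+00  0.00000000e+00  0.00000000e+00  1.00000000e+00]]
stand [([318.3, 188.7], 0.58)]
rail_home [([255.7, 184.0], 0.55)]
stop_face [([275.9, 184.6], 0.79)]
lever_knob [([302.7, 175.5], 0.63)]
lever_hub [([280.4, 175.5], 0.46)]
caddy_1 [([320.5, 242.9], 0.79), ([293.4, 233.6], 0.76), ([381.1, 153.9], 0.69), ([246.7, 232.4], 0.68), ([258.9, 267.3], 0.57)]
seat_1 [([254.5, 264.1], 0.87), ([291.6, 232.1], 0.76), ([322.3, 245.3], 0.73), ([244.0, 230.3], 0.61), ([282.9, 178.1], 0.44)]
```

```bash
python3 - <<'E'
import cv2
a=cv2.imread('pics/scene0.png')[120:345,180:480];b=cv2.imread('pics/top0.png')[110:310,180:480]
cv2.imwrite('pics/a.png',cv2.resize(a,(800,600),interpolation=cv2.INTER_CUBIC))
cv2.imwrite('pics/b.png',cv2.resize(b,(800,533),interpolation=cv2.INTER_CUBIC))
E
```

```text
(no output)
```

View pics/a.png

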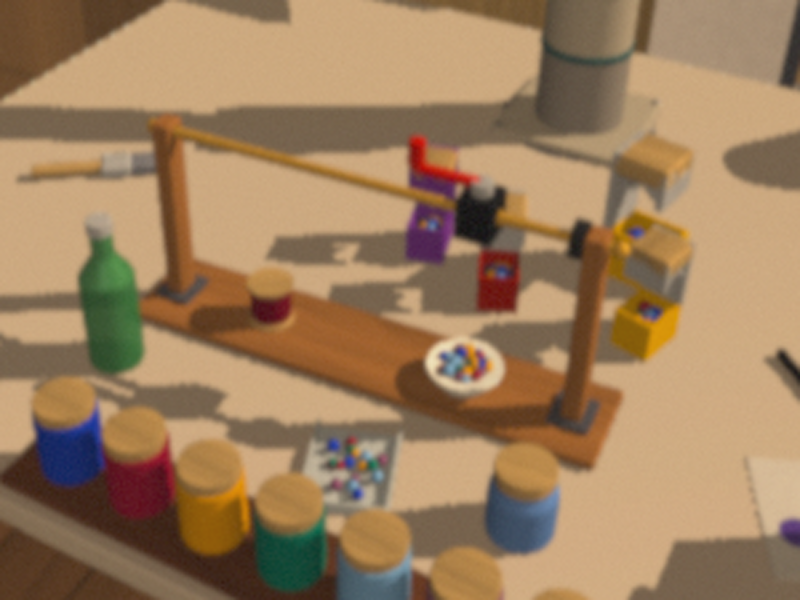

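View pics/b.png

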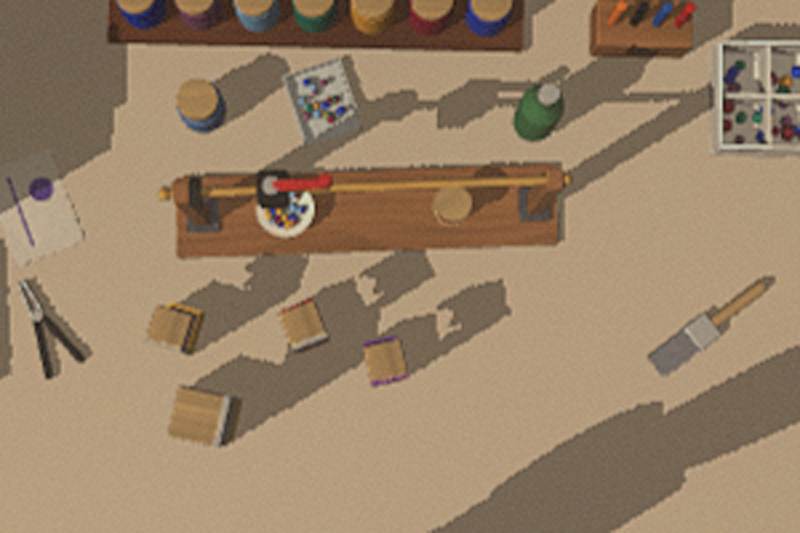

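The pictures show two needed caddies: red (top crop ~(303,325)) and the small yellow (~(175,328)). The purple one and the large yellow one (~(200,415)) are look-alikes. The stop sits near the left end, with its lever pointing right. I'll zoom in to get the yaws and check the full frame for hidden caddies.

```bash
cat > h.py <<'E'
from plant import env
import numpy as np,cv2
from scipy.optimize import least_squares
I={c:env.camera_info(c) for c in('scene','top')}
def proj(c,P):
    P=np.atleast_2d(P);M=np.array(I[c]['camera_from_world']);q=P@M[:3,:3].T+M[:3,3];q=q@np.array(I[c]['mtx']).T
    return q[:,:2]/q[:,2:]
def tri(ps,pt):
    r=least_squares(lambda X:np.r_[(proj('scene',X)[0]-ps),(proj('top',X)[0]-pt)],[.6,0,.1]);return r.x,np.sqrt(2*r.cost)
def at_z(c,px,z):
    return least_squares(lambda X:proj(c,[X[0],X[1],z])[0]-px,[.6,0]).x
E
python3 - <<'E'
from h import *
a=cv2.imread('pics/scene0.png');b=cv2.imread('pics/top0.png')
rs=lambda im,x0,y0,w,h,W,H:cv2.resize(im[y0:y0+h,x0:x0+w],(W,H),interpolation=cv2.INTER_CUBIC)
m=np.vstack([np.hstack([rs(a,330,160,120,100,400,300),rs(b,230,215,80,60,400,300)]),np.hstack([rs(a,0,0,640,400,400,300),rs(b,0,0,640,400,400,300)])])
cv2.imwrite('pics/c.png',m)
print('home',tri([397.9,206.3],[255.7,184.0]))
print('face',tri([364.8,198.3],[275.9,184.6]))
print('knob',tri([334.4,173.7],[302.7,175.5]))
print('hub',tri([360.7,175.2],[280.4,175.5]))
print('stand',tri([318.6,251.9],[318.3,188.7]))
print('seatR',tri([365.6,201.0],[291.6,232.1]))
print('seatY',tri([425.9,222.1],[244,230.3]))
print('orgR',tri([365.9,230.4],[293.4,233.6]))
print('orgY',tri([421,245.1],[246.7,232.4]))
E
```

```text
home (array([0.6017053 , 0.19347453, 0.23518031]), np.float64(1.5394113228287687))
face (array([0.60588423, 0.11095261, 0.23434672]), np.float64(3.184361860403151))
knob (array([0.62654867, 0.02410299, 0.29548942]), np.float64(0.1374418048772446))
hub (array([0.62273635, 0.09681418, 0.31074861]), np.float64(0.5598152158191587))
stand (array([ 0.62308565, -0.02387461,  0.00337743]), np.float64(1.149603248642427))
seatR (array([0.4493252 , 0.05703962, 0.11217786]), np.float64(3.731531618618741))
seatY (array([0.4491932 , 0.24330587, 0.10046957]), np.float64(0.2771095162564295))
orgR (array([ 0.44804525,  0.06171135, -0.00280188]), np.float64(1.6059108889437586))
orgY (array([0.44741663, 0.24284756, 0.01039744]), np.float64(1.367211845452448))
```

View pics/c.png

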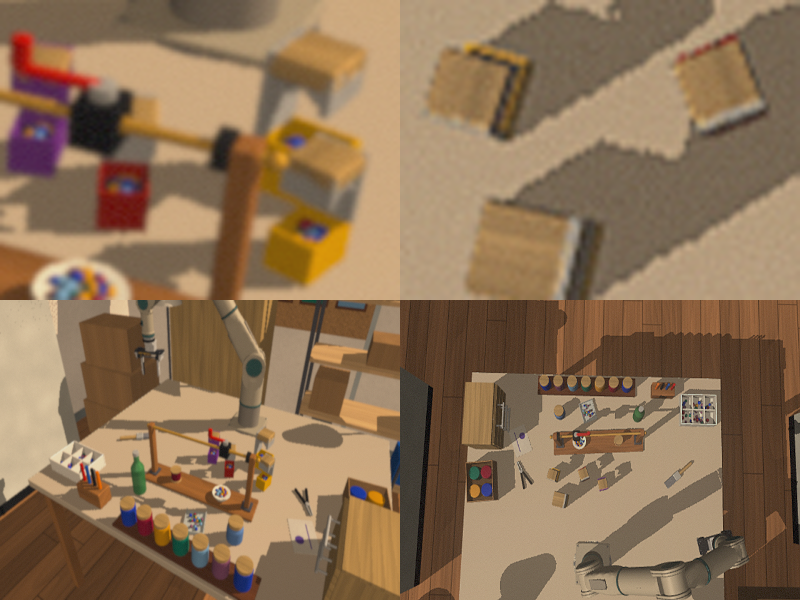

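Only red and small yellow are present. In the top view red's +x points up-left (yaw about +20°, strap at the lower edge) and yellow's +x points up-right (about -20°). Next I'll refine the rail line and the bar yaws.

```bash
cat >> h.py <<'E'
def yaw():
    w,x,y,z=env.observe()['eef_rot'];return 2*np.arctan2(y,x) if abs(x)+abs(y)>1e-6 else 0
def delta(target,psi):
    "rotate first (rows of twist), then shift in the rotated tool frame; units"
    s=env.observe();p=np.array(s['eef_pos']);y=yaw();d=np.array(target)-p
    dy=(psi-y+np.pi)%(2*np.pi)-np.pi
    f=lambda a:np.round([(np.cos(a)*d[0]+np.sin(a)*d[1])*40,(np.sin(a)*d[0]-np.cos(a)*d[1])*40,-d[2]*40],2)
    print('t',round(s['time_s'],2),'pos',np.round(p,4),'yaw',round(y,3),'| twist',round(-np.degrees(dy)/6,2),'shift after twist',f(psi),'shift now',f(y),'F',np.round(s['wrist_force'],1),'w',round(s['width'],4))
E
python3 - <<'E'
from h import *
t=cv2.imread('pics/top0.png').astype(int);s=cv2.imread('pics/scene0.png').astype(int)
def ridge(im,c0,c1,r0,r1,z,cam):
    out=[]
    for c in range(c0,c1,4):
        col=im[r0(c):r1(c),c]; sat=(col[:,2]-col[:,0]).astype(float); sat-=np.median(sat); sat=np.clip(sat,0,None)
        sat[sat<.5*sat.max()]=0
        out.append([c,r0(c)+(sat*np.arange(len(sat))).sum()/sat.sum()])
    return np.array(out)
f=np.polyfit
a=ridge(t,312,370,lambda c:173,lambda c:185,0,'top');print(np.round(a[:,1],1))
p=np.polyfit(a[:,0],a[:,1],1);print('top line',p)
E1=[at_z('top',[c,np.polyval(p,c)],.237) for c in(260,312,370)];print(np.round(E1,4))
b=ridge(s,255,330,lambda c:int(170+(c-255)*.29)-5,lambda c:int(170+(c-255)*.29)+8,0,'scene');print(np.round(b[:,1],1))
p=np.polyfit(b[:,0],b[:,1],1);print([np.round(at_z('scene',[c,np.polyval(p,c)],.236),4) for c in(255,330,395)])
o=np.array([[230,215]])
for n,q in(('Y',[[452,45],[512,68],[490,135],[428,110]]),('R',[[678,65],[738,38],[763,100],[695,130]])):
    W=np.array([at_z('top',np.array([(u-400)/5+230,v/5+215]),.134) for u,v in q]);e=(W[1]-W[0]+W[2]-W[3])/2;g=(W[0]-W[3]+W[1]-W[2])/2
    print(n,W.mean(0),'yaw from y-edges',np.arctan2(e[0],-e[1]),'x-edges',np.arctan2(g[1],g[0]),np.linalg.norm(e),np.linalg.norm(g))
delta([.6265,.0241,.294+.18],0)
E
```

```text
[179.6 179.6 179.6 179.5 179.4 179.4 179.  178.6 178.6 178.6 178.4 178.5
 178.  178.  177.9]
top line [-3.43264947e-02  1.90510515e+02]
[[ 0.6116  0.1745]
 [ 0.6219 -0.0061]
 [ 0.6333 -0.2077]]
[170.9 172.  173.  174.  175.  176.1 177.1 178.1 179.1 180.1 181.1 182.2
 183.2 184.2 185.5 186.9 187.9 188.9 189.9]
[array([ 0.6367, -0.2259]), array([0.6224, 0.0104]), array([0.6114, 0.1916])]
Y [0.43762614 0.23829587] yaw from y-edges -0.35051108301371736 x-edges -0.2980988485292859 0.04797469722442881 0.050589317952217314
R [0.44613978 0.05799761] yaw from y-edges 0.4419478456716119 x-edges 0.3467424007851154 0.050880623828726664 0.048777217197220744
t 0.8 pos [ 0.1601 -0.63    0.4047] yaw 0.249 | twist 2.38 shift after twist [ 18.66 -26.16  -2.77] shift now [ 24.52 -20.76  -2.77] F [-0.4 -0.4  1. ] w 0.094
```

>>> carry_out(
  steps=[
    [1, [0, 0, -0.4], -0.95],
    [1, [0, 0, -0.4], -0.95],
    [1, [0, 0, -0.4], -0.95],
    [1, [0, 0, -0.4], -0.95],
    [1, [0, 0, -0.4], -0.95],
    [1, [0, 0, -0.4], -0.95],
    [1, [0, 0, -0.4], -0.95],
    [1, [0, 0, -0.4], -0.95],
    [1, [0, 0, -0.4], -0.95],
    [1, [0, 0, -0.4], -0.95],
    [1, [0, 0, -0.4], -0.95],
    [1, [0, 0, -0.4], -0.95],
    [1, [0, 0, -0.4], -0.95],
    [1, [0, 0, -0.4], -0.9],
    [1, [0, 0, 0], 0],
  ],
)

```text
time_s: 2.05
eef_pos: [0.16, -0.6303, 0.5468]
eef_rot: [0.002, 0.683, 0.731, -0.001]
wrist_force: [1.1, 0.6, -0.2]
width: 0.0942
grip_force: 0.0
```

```bash
python3 - <<'E'
from h import *
delta([.622,.0245,.55],np.pi/2+.058)
E
```

```text
t 2.05 pos [ 0.16   -0.6303  0.5468] yaw 1.638 | twist 0.09 shift after twist [25.08 19.97 -0.13] shift now [24.89 20.2  -0.13] F [ 1.1  0.6 -0.2] w 0.0942
```

>>> carry_out(
  steps=[
    [1, [0.96, 0.78, 0], 0],
    [1, [0.96, 0.78, 0], 0],
    [1, [0.96, 0.78, 0], 0],
    [1, [0.96, 0.78, 0], 0],
    [1, [0.96, 0.78, 0], 0],
    [1, [0.96, 0.78, 0], 0],
    [1, [0.96, 0.78, 0], 0],
    [1, [0.96, 0.78, 0], 0],
    [1, [0.96, 0.78, 0], 0],
    [1, [0.96, 0.78, 0], 0],
    [1, [0.96, 0.78, 0], 0],
    [1, [0.96, 0.78, 0], 0],
    [1, [0.96, 0.78, 0], 0],
    [1, [0.96, 0.78, 0], 0],
    [1, [0.96, 0.78, 0], 0],
    [1, [0.96, 0.78, 0], 0],
    [1, [0.96, 0.78, 0], 0],
    [1, [0.96, 0.78, 0], 0],
    [1, [0.96, 0.78, 0], 0],
    [1, [0.96, 0.78, 0], 0],
  ],
)

```text
time_s: 3.72
eef_pos: [0.5183, -0.1242, 0.5442]
eef_rot: [-0.0, 0.685, 0.729, -0.0]
wrist_force: [0.3, -0.3, -0.0]
width: 0.094
grip_force: 0.0
```

>>> carry_out(
  steps=[
    [1, [0.95, 0.76, 0], 0],
    [1, [0.95, 0.76, 0], 0],
    [1, [0.95, 0.76, 0], 0],
    [1, [0.95, 0.76, 0], 0],
    [1, [0.95, 0.76, 0], 0],
    [1, [0.9, 0.76, 0], 0],
    [1, [0, 0, 0], 0],
    [1, [0, 0, 0], 0],
  ],
)

```text
time_s: 4.38
eef_pos: [0.6226, 0.0246, 0.5436]
eef_rot: [-0.001, 0.683, 0.73, -0.0]
wrist_force: [-0.3, 0.3, -0.4]
width: 0.094
grip_force: 0.0
```

```bash
python3 - <<'E'
from h import *
delta([.622,.0245,.474],np.pi/2+.058)
a=env.snapshot('scene')[:,:,::-1];b=env.snapshot('top')[:,:,::-1]
print(env.mark_of('scene','lever_knob')[:2],env.mark_of('top','lever_knob')[:2])
rs=lambda im,x0,y0,w,h,W,H:cv2.resize(im[y0:y0+h,x0:x0+w],(W,H),interpolation=cv2.INTER_CUBIC)
cv2.imwrite('pics/d.png',np.hstack([rs(a,270,90,160,160,400,400),rs(b,230,140,120,120,400,400)]))
E
```

```text
t 4.38 pos [0.6226 0.0246 0.5436] yaw 1.637 | twist 0.08 shift after twist [-0.   -0.02  2.78] shift now [-0.   -0.02  2.78] F [-0.3  0.3 -0.4] w 0.094
[{'pixel': [280.5, 239.4], 'p': 0.67}, {'pixel': [332.2, 173.8], 'p': 0.6}] []
```

View pics/d.png

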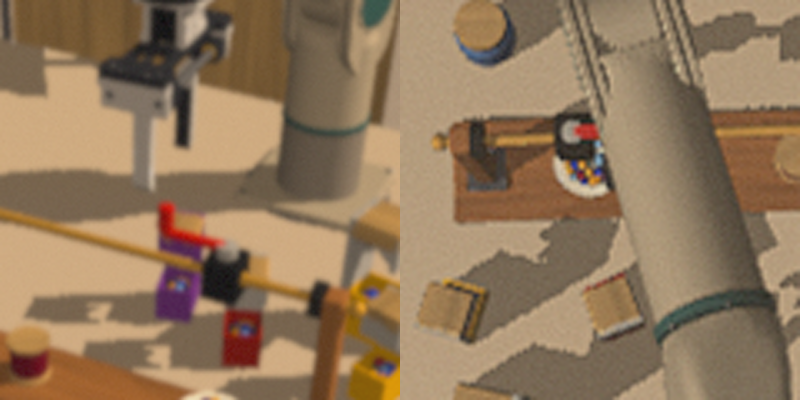

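The scene view puts the fingers centred right above the knob (166,207). Descending and gripping.

>>> carry_out(
  steps=[
    [1, [0, 0, 0.5], 0],
    [1, [0, 0, 0.5], 0],
    [1, [0, 0, 0.5], 0],
    [1, [0, 0, 0.5], 0],
    [1, [0, 0, 0.4], 0],
    [1, [0, 0, 0.3], 0],
    [1, [0, 0, 0], 0],
    [0, [0, 0, 0], 0],
    [0, [0, 0, 0], 0],
    [0, [0, 0, 0], 0],
    [0, [0, 0, 0], 0],
    [0, [0, 0, 0], 0],
    [0, [0, 0, 0], 0],
    [0, [0, 0, 0], 0],
    [0, [0, 0, 0], 0],
  ],
)

```text
time_s: 5.83
eef_pos: [0.6223, 0.023, 0.4773]
eef_rot: [0.0, 0.684, 0.73, 0.0]
wrist_force: [-1.1, 0.0, 0.3]
width: 0.0439
grip_force: 0.0
```

>>> carry_out(
  steps=[
    [0, [0, 0, 0], 0],
    [0, [0, 0, 0], 0],
    [0, [0, 0, 0], 0],
    [0, [0, 0, 0], 0],
    [0, [0, 0, 0], 0],
    [0, [0, 0, 0], 0],
    [0, [0, 0, 0], 0],
    [0, [0, 0, 0], 0],
  ],
)

```text
time_s: 6.5
eef_pos: [0.6221, 0.0229, 0.4771]
eef_rot: [-0.0, 0.684, 0.73, -0.0]
wrist_force: [-2.7, -0.7, 1.7]
width: 0.0173
grip_force: 30.0
```

Knob gripped at 17 mm. Next I'll swing the lever open along the arc.

>>> carry_out(
  steps=[
    [0, [0.015, -0.29, 0], 1],
    [0, [0.015, -0.29, 0], 1],
    [0, [0.015, -0.29, 0], 1],
    [0, [0.015, -0.29, 0], 1],
    [0, [0.015, -0.29, 0], 1],
    [0, [0.015, -0.29, 0], 1],
    [0, [0.015, -0.29, 0], 1],
    [0, [0.015, -0.29, 0], 1],
    [0, [0.015, -0.29, 0], 1],
    [0, [0.015, -0.29, 0], 1],
    [0, [0.015, -0.29, 0], 1],
    [0, [0.015, -0.29, 0], 1],
    [0, [0.015, -0.29, 0], 1],
    [0, [0.015, -0.29, 0], 1],
    [0, [0, 0, 0], 0],
  ],
)

```text
time_s: 7.75
eef_pos: [0.5463, 0.0818, 0.4772]
eef_rot: [0.0, 0.996, 0.084, -0.004]
wrist_force: [-11.0, -2.5, 8.6]
width: 0.0173
grip_force: 30.0
```

```bash
python3 - <<'E'
from h import *
delta([.622,.0245,.474],.058)
E
```

```text
t 7.75 pos [0.5463 0.0818 0.4772] yaw 0.168 | twist 1.05 shift after twist [2.89 2.46 0.13] shift now [2.6  2.77 0.13] F [-11.   -2.5   8.6] w 0.0173
```

>>> carry_out(
  steps=[
    [0.6, [0, 0, 0], 0],
    [0.6, [0, 0, 0], 0],
    [0.6, [0, 0, 0], 0],
    [0.6, [0, 0, 0], 0],
    [0.6, [0, 0, 0], 0],
    [0.6, [0, 0, -0.6], 0],
    [0.6, [0, 0, -0.6], 0],
    [0.3, [0, 0, -0.6], 0],
    [0, [0, 0, -0.6], 0],
    [0, [0, 0, -0.6], 0],
    [0, [0, 0, 0], 1],
    [0, [0.7, -0.6, 0], 0],
    [0, [0.7, -0.6, 0], 0],
    [0, [0.7, -0.6, 0], 0],
    [0, [0.7, -0.6, 0], 0],
    [0, [0, 0, 0], 0],
    [0, [0, 0, 0], 0],
  ],
)

```text
time_s: 9.17
eef_pos: [0.6158, 0.1456, 0.5513]
eef_rot: [-0.0, 0.999, 0.033, -0.001]
wrist_force: [0.5, -0.6, 0.5]
width: 0.0005
grip_force: 0.0
```

```bash
python3 - <<'E'
from h import *
delta([.6137,.145,.445],.058)
for c in('scene','top'):print([[(r['pixel'],r['p']) for r in env.mark_of(c,q)[:2]] for q in('lever_knob','stop_face','seat_2')])
E
```

```text
t 9.17 pos [0.6158 0.1456 0.5513] yaw 0.067 | twist 0.08 shift after twist [-0.08  0.02  4.25] shift now [-0.08  0.02  4.25] F [ 0.5 -0.6  0.5] w 0.0005
[[([280.5, 239.4], 0.67), ([332.2, 173.8], 0.6)], [([366.9, 202.3], 0.93)], [([342.5, 187.9], 0.78), ([423.7, 221.0], 0.71)]]
[[], [([277.7, 182.1], 0.43)], [([255.7, 266.5], 0.76), ([242.6, 230.5], 0.67)]]
```

>>> carry_out(
  steps=[
    [0, [-0.08, 0, 0.7], 0],
    [0, [0, 0, 0.7], 0],
    [0, [0, 0, 0.7], 0],
    [0, [0, 0, 0.7], 0],
    [0, [0, 0, 0.5], 0],
    [0, [0, 0, 0.5], 0],
    [0, [0, 0, 0.35], 0],
    [0, [0, 0, 0], 0],
    [0, [0, 0, 0], 0],
  ],
)

```text
time_s: 10.22
eef_pos: [0.6133, 0.1444, 0.4486]
eef_rot: [0.0, 0.999, 0.033, -0.0]
wrist_force: [0.4, 0.5, 0.7]
width: 0.0002
grip_force: 0.0
```

```bash
python3 - <<'E'
from h import *
delta([.6222+.0585*.118,-.118,.447],.058)
a=env.snapshot('scene')[:,:,::-1]
rs=lambda im,x0,y0,w,h,W,H:cv2.resize(im[y0:y0+h,x0:x0+w],(W,H),interpolation=cv2.INTER_CUBIC)
cv2.imwrite('pics/e.png',rs(a,300,110,140,105,600,450))
E
```

```text
t 10.22 pos [0.6133 0.1444 0.4486] yaw 0.065 | twist 0.07 shift after twist [ 0.02 10.52  0.06] shift now [-0.05 10.52  0.06] F [0.4 0.5 0.7] w 0.0002
```

View pics/e.png

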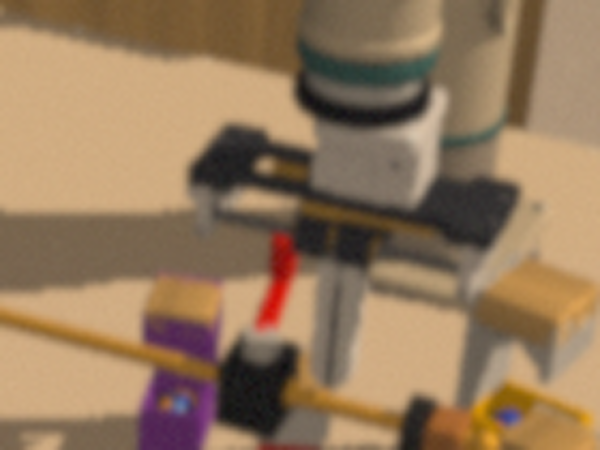

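The lever is open toward the robot, and the closed fingers sit left of the block, just above the rail. Pushing the stop to the right.

>>> carry_out(
  steps=[
    [0, [0, 0.5, 0], 0],
    [0, [0, 0.5, 0], 0],
    [0, [0, 0.5, 0], 0],
    [0, [0, 0.5, 0], 0],
    [0, [0, 0.5, 0], 0],
    [0, [0, 0.5, 0], 0],
    [0, [0, 0.5, 0], 0],
    [0, [0, 0.5, 0], 0],
    [0, [0, 0.5, 0], 0],
    [0, [0, 0.5, 0], 0],
    [0, [0, 0.5, 0], 0],
    [0, [0, 0.5, 0], 0],
    [0, [0, 0.5, 0], 0],
    [0, [0, 0.5, 0], 0],
    [0, [0, 0.5, 0], 0],
    [0, [0, 0.5, 0], 0],
    [0, [0, 0.5, 0], 0],
    [0, [0, 0.5, 0], 0],
    [0, [0, 0.5, 0], 0],
    [0, [0, 0.5, 0], 0],
  ],
)

```text
time_s: 11.93
eef_pos: [0.6289, -0.1064, 0.4492]
eef_rot: [-0.0, 0.999, 0.032, -0.001]
wrist_force: [-2.7, 4.9, 7.7]
width: 0.0005
grip_force: 4.1
```

>>> carry_out(
  steps=[
    [0, [0, -0.3, 0], 0],
    [0, [0, 0, -0.8], 0],
    [0, [0, 0, -0.8], 0],
    [0, [0, 0, -0.8], 0],
    [0, [0, 0, -0.8], 0],
    [0, [0, 0, 0], 0],
  ],
)

```text
time_s: 12.43
eef_pos: [0.6294, -0.0994, 0.5322]
eef_rot: [0.002, 0.999, 0.032, 0.003]
wrist_force: [0.9, 0.3, 0.9]
width: 0.0004
grip_force: 0.0
```

```bash
python3 - <<'E'
from h import *
im={c:env.snapshot(c)[:,:,::-1] for c in('scene','top')}
for c in im:
    print(c,[[(r['pixel'],round(r['p'],2)) for r in env.mark_of(c,q)[:5]] for q in('caddy_2','seat_2','stop_face','lever_knob')])
rs=lambda im,x0,y0,w,h,W,H:cv2.resize(im[y0:y0+h,x0:x0+w],(W,H),interpolation=cv2.INTER_CUBIC)
cv2.imwrite('pics/f.png',np.vstack([rs(im['top'],225,205,100,75,800,600)]))
delta([.443,.244,.5],-.33)
E
```

```text
scene [[([364.2, 231.3], 0.95), ([417.0, 223.9], 0.85), ([340.4, 212.3], 0.72), ([421.4, 242.6], 0.66)], [([366.8, 205.4], 0.76), ([421.5, 187.5], 0.72), ([342.0, 187.1], 0.71), ([425.7, 218.4], 0.67)], [([285.9, 182.8], 0.73)], [([285.8, 147.6], 0.5)]]
top [[([258.6, 263.7], 0.92), ([247.4, 232.1], 0.75), ([295.5, 234.4], 0.74), ([321.7, 245.9], 0.41), ([242.5, 230.1], 0.29)], [([253.6, 265.1], 0.86), ([245.6, 232.0], 0.75), ([293.0, 233.7], 0.69), ([321.2, 244.3], 0.4)], [], []]
t 12.93 pos [ 0.6292 -0.0974  0.5278] yaw 0.066 | twist 3.78 shift after twist [-11.47 -10.51   1.11] shift now [ -6.54 -14.11   1.11] F [-0.3  0.6  0.7] w 0.0004
```

View pics/f.png

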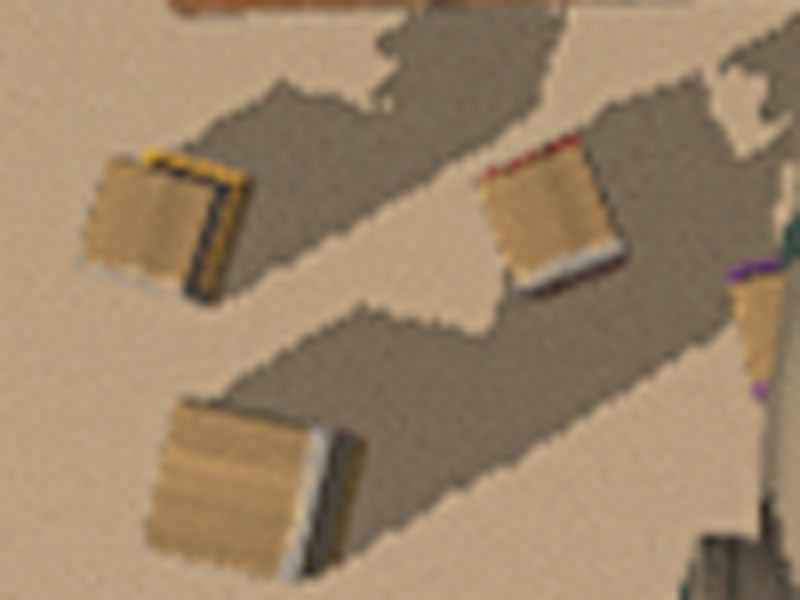

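Top view at 8x: the yellow bar's corners are about (110,155), (215,184), (187,289), (82,260). The red bar's are about (482,185), (580,140), (620,240), (515,280). The red strap is at the lower edge, and neither caddy has moved.

```bash
python3 - <<'E'
from h import *
for n,q in(('Y',[[110,155],[215,184],[187,289],[82,260]]),('R',[[482,185],[580,140],[620,240],[515,280]])):
    W=np.array([at_z('top',np.array([u/8+225,v/8+205]),.134) for u,v in q]);e=(W[1]-W[0]+W[2]-W[3])/2;g=(W[0]-W[3]+W[1]-W[2])/2
    print(n,W.mean(0),'yaw y-edges',-np.arctan2(-e[0],-e[1]),'x-edges',np.arctan2(g[1],g[0]),np.linalg.norm(e),np.linalg.norm(g))
for n,a,b,c,d in(('Y',[423.5,243.9],[247,232.2],[425.8,220.2],[244.8,231.2]),('R',[365,231],[294.5,234],[366.2,203.2],[292.3,232.9])):
    print(n,tri(a,b),tri(c,d))
delta([.441,.242,.5],-.25)
E
```

```text
Y [0.43812607 0.24027303] yaw y-edges -0.2462580064206472 x-edges -0.22251532493888115 0.04976060454030233 0.049214682376095074
R [0.44701976 0.05818316] yaw y-edges 0.419565219280163 x-edges 0.3853067115942985 0.04995807781289388 0.04746826597909852
Y (array([0.44642196, 0.24615938, 0.0159145 ]), np.float64(0.41938118908634103)) (array([0.44544767, 0.24066804, 0.10403389]), np.float64(0.07563743311883211))
R (array([ 0.44669135,  0.05801199, -0.00766548]), np.float64(1.4648882150946283)) (array([0.44623538, 0.05689747, 0.10200112]), np.float64(2.9735208525465757))
t 12.93 pos [ 0.6292 -0.0974  0.5278] yaw 0.066 | twist 3.01 shift after twist [-10.65 -11.29   1.11] shift now [ -6.62 -14.04   1.11] F [-0.3  0.6  0.7] w 0.0004
```

>>> carry_out(
  steps=[
    [1, [0, 0, 0], 1],
    [1, [0, 0, 0], 1],
    [1, [0, 0, 0], 1],
    [1, [-0.67, -0.7, 0], 0],
    [1, [-0.67, -0.7, 0], 0],
    [1, [-0.67, -0.7, 0], 0],
    [1, [-0.67, -0.7, 0], 0],
    [1, [-0.67, -0.7, 0], 0],
    [1, [-0.67, -0.7, 0], 0],
    [1, [-0.67, -0.7, 0], 0],
    [1, [-0.67, -0.7, 0.1], 0],
    [1, [-0.67, -0.7, 0.1], 0],
    [1, [-0.67, -0.7, 0.1], 0],
    [1, [-0.67, -0.7, 0.1], 0],
    [1, [-0.67, -0.7, 0.1], 0],
    [1, [-0.67, -0.7, 0.1], 0],
    [1, [-0.67, -0.7, 0.1], 0],
    [1, [-0.67, -0.7, 0.1], 0],
    [1, [-0.67, -0.7, 0.1], 0],
  ],
)

```text
time_s: 14.52
eef_pos: [0.4376, 0.241, 0.5058]
eef_rot: [-0.0, 0.992, -0.124, 0.0]
wrist_force: [-0.4, -0.1, -0.0]
width: 0.0942
grip_force: 0.0
```

```bash
python3 - <<'E'
from h import *
delta([.440,.242,.314],-.235)
a=env.snapshot('scene')[:,:,::-1]
print([(r['pixel'],round(r['p'],2)) for r in env.mark_of('scene','seat_2')[:5]])
cv2.imwrite('pics/g.png',cv2.resize(a[100:290,330:510],(568,600),interpolation=cv2.INTER_CUBIC))
E
```

```text
t 14.52 pos [0.4376 0.241  0.5058] yaw -0.249 | twist -0.13 shift after twist [ 0.08 -0.06  7.67] shift now [ 0.08 -0.06  7.67] F [-0.4 -0.1 -0. ] w 0.0942
[([422.2, 186.8], 0.97), ([425.3, 220.7], 0.89), ([367.5, 205.3], 0.77), ([340.7, 189.5], 0.57)]
```

View pics/g.png

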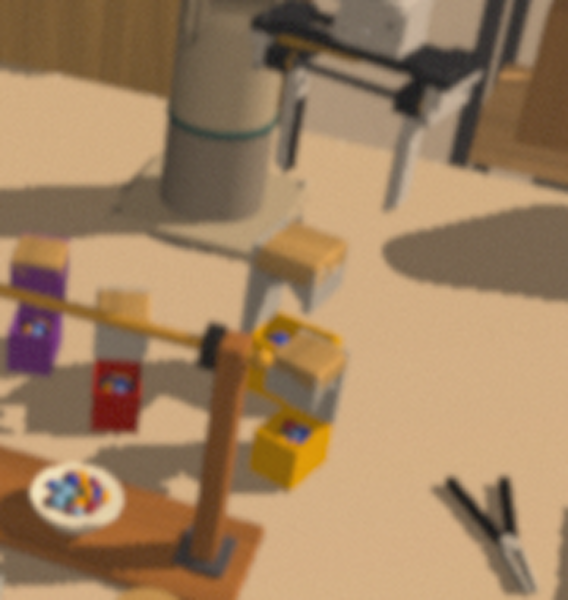

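The gripper is above the small yellow caddy. Its cup (290,450) pokes out on the far side, which agrees with a yaw of about -14°. Descending and gripping.

>>> carry_out(
  steps=[
    [1, [0.08, -0.06, 0.8], -0.1],
    [1, [0, 0, 0.8], 0],
    [1, [0, 0, 0.8], 0],
    [1, [0, 0, 0.8], 0],
    [1, [0, 0, 0.8], 0],
    [1, [0, 0, 0.8], 0],
    [1, [0, 0, 0.8], 0],
    [1, [0, 0, 0.7], 0],
    [1, [0, 0, 0.6], 0],
    [1, [0, 0, 0.4], 0],
    [1, [0, 0, 0.25], 0],
    [1, [0, 0, 0], 0],
    [0, [0, 0, 0], 0],
    [0, [0, 0, 0], 0],
    [0, [0, 0, 0], 0],
    [0, [0, 0, 0], 0],
    [0, [0, 0, 0], 0],
    [0, [0, 0, 0], 0],
    [0, [0, 0, 0], 0],
    [0, [0, 0, 0], 0],
  ],
)

```text
time_s: 16.28
eef_pos: [0.4407, 0.2411, 0.3174]
eef_rot: [-0.0, 0.993, -0.119, 0.0]
wrist_force: [0.9, -0.5, 2.0]
width: 0.0519
grip_force: 29.8
```

```bash
python3 - <<'E'
from h import *
delta([.440,.242,.314],-.235)
E
```

```text
t 16.28 pos [0.4407 0.2411 0.3174] yaw -0.238 | twist -0.03 shift after twist [-0.04 -0.03  0.14] shift now [-0.04 -0.03  0.14] F [ 0.9 -0.5  2. ] w 0.0519
```

>>> carry_out(
  steps=[
    [0, [0, 0, -0.3], 0],
    [0, [0, 0, -0.5], 0],
    [0, [0, 0, -0.7], 0],
    [0, [0, 0, -0.7], 0],
    [0, [0, 0, -0.7], 0],
    [0, [0, 0, -0.7], 0],
    [0, [0, 0, -0.7], 0],
    [0, [0, 0, -0.7], 0],
    [0, [0, 0, -0.7], 0],
    [0, [0, 0, -0.5], 0],
    [0, [0, 0, -0.3], 0],
    [0, [0, 0, 0], -0.7],
    [0, [0, 0, 0], -0.7],
    [0, [0, 0, 0], -0.7],
    [0, [0, 0, 0], -0.7],
    [0, [0, 0, 0], 0],
  ],
)

```text
time_s: 17.62
eef_pos: [0.4403, 0.2407, 0.4793]
eef_rot: [0.0, 1.0, 0.028, -0.001]
wrist_force: [-0.0, -0.8, -2.3]
width: 0.0518
grip_force: 29.8
```

```bash
python3 - <<'E'
from h import *
delta([.610,.125,.4807],.058)
E
```

```text
t 17.62 pos [0.4403 0.2407 0.4793] yaw 0.057 | twist -0.01 shift after twist [ 6.51  5.02 -0.05] shift now [ 6.51  5.01 -0.05] F [-0.  -0.8 -2.3] w 0.0518
```

>>> carry_out(
  steps=[
    [0, [0, 0.4, 0], 0],
    [0, [0, 0.6, 0], 0],
    [0, [0, 0.7, 0], 0],
    [0, [0, 0.7, 0], 0],
    [0, [0, 0.7, 0], 0],
    [0, [0, 0.7, 0], 0],
    [0, [0, 0.7, 0], 0],
    [0, [0, 0.5, 0], 0],
    [0, [0.4, 0, 0], 0],
    [0, [0.6, 0, 0], 0],
    [0, [0.7, 0, 0], 0],
    [0, [0.7, 0, 0], 0],
    [0, [0.7, 0, 0], 0],
    [0, [0.7, 0, 0], 0],
    [0, [0.7, 0, 0], 0],
    [0, [0.6, 0, 0], 0],
    [0, [0.6, 0, 0], 0],
    [0, [0.5, 0, 0], 0],
    [0, [0.3, 0, 0], 0],
    [0, [0, 0, 0], 0],
  ],
)

```text
time_s: 19.28
eef_pos: [0.6111, 0.1252, 0.4789]
eef_rot: [-0.0, 1.0, 0.027, 0.0]
wrist_force: [-0.3, 0.3, -1.6]
width: 0.0517
grip_force: 29.8
```

```bash
python3 - <<'E'
from h import *
delta([.610,.125,.4487],.058)
a=env.snapshot('scene')[:,:,::-1]
cv2.imwrite('pics/i.png',cv2.resize(a[100:280,280:460],(600,600),interpolation=cv2.INTER_CUBIC))
E
```

```text
t 19.28 pos [0.6111 0.1252 0.4789] yaw 0.054 | twist -0.04 shift after twist [-0.05  0.01  1.21] shift now [-0.05  0.01  1.21] F [-0.3  0.3 -1.6] w 0.0517
```

View pics/i.png

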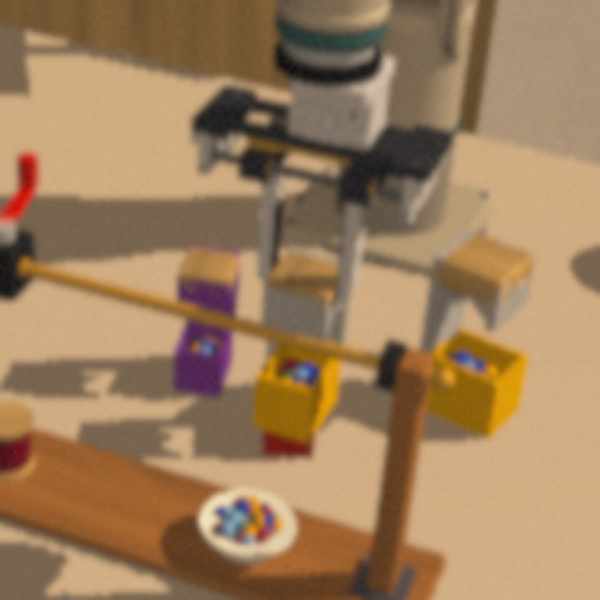

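Yellow is carried upright with the rail running under the hook tip (300,335), and there is no contact force. Lowering onto the rail.

>>> carry_out(
  steps=[
    [0, [0, 0, 0.2], 0],
    [0, [0, 0, 0.2], 0],
    [0, [0, 0, 0.2], 0],
    [0, [0, 0, 0.2], 0],
    [0, [0, 0, 0.15], 0],
    [0, [0, 0, 0.1], 0],
    [0, [0, 0, 0.1], 0],
    [0, [0, 0, 0.04], 0],
    [0, [0, 0, 0], 0],
  ],
)

```text
time_s: 20.08
eef_pos: [0.6104, 0.1251, 0.4508]
eef_rot: [-0.0, 1.0, 0.028, 0.002]
wrist_force: [2.6, -0.4, 1.5]
width: 0.0519
grip_force: 29.8
```

```bash
python3 - <<'E'
from h import *
delta([.610,.125,.4487],.058)
E
```

```text
t 20.08 pos [0.6104 0.1251 0.4508] yaw 0.055 | twist -0.03 shift after twist [-0.02  0.    0.08] shift now [-0.02  0.    0.08] F [ 2.6 -0.4  1.5] w 0.0519
```

>>> carry_out(
  steps=[
    [0, [0.06, 0, 0.04], 0],
    [0, [0, 0, 0.03], 0],
    [0, [0, 0, 0], 0],
    [0.65, [0, 0, 0], 0],
    [0.65, [0, 0, 0], 0],
    [0.65, [0, 0, 0], 0],
    [0.65, [0, 0, 0], 0],
    [0.65, [0, 0, 0], 0],
    [0.65, [0, 0, 0], 0],
  ],
)

```text
time_s: 20.83
eef_pos: [0.6111, 0.1252, 0.4479]
eef_rot: [0.0, 1.0, 0.028, -0.0]
wrist_force: [0.4, 0.5, 0.4]
width: 0.0611
grip_force: 0.0
```

>>> carry_out(
  steps=[
    [0.65, [0, 0, -0.3], 0],
    [0.65, [0, 0, -0.5], 0],
    [0.65, [0, 0, -0.7], 0],
    [0.65, [0, 0, -0.7], 0],
    [0.65, [0, 0, -0.7], 0],
    [1, [-0.8, 0, 0], 0],
    [1, [-0.8, 0, 0], 0],
    [1, [-0.8, 0, 0], 0],
    [1, [-0.8, 0, 0], -1],
    [1, [0, 0, 0], -1],
    [1, [0, 0, 0], -1],
    [1, [0, 0, 0], 0],
  ],
)

```text
time_s: 21.83
eef_pos: [0.5311, 0.1208, 0.5216]
eef_rot: [-0.0, 0.983, 0.185, 0.001]
wrist_force: [-0.4, -0.1, -0.5]
width: 0.0938
grip_force: 0.0
```

```bash
python3 - <<'E'
from h import *
delta([.4445,.0575,.314],.40)
im={c:env.snapshot(c)[:,:,::-1] for c in('scene','top')}
for c in im: print(c,[[(r['pixel'],round(r['p'],2)) for r in env.mark_of(c,q)[:5]] for q in('caddy_2','seat_2')])
cv2.imwrite('pics/j.png',np.hstack([cv2.resize(im['scene'][150:270,310:430],(400,400),interpolation=cv2.INTER_CUBIC),cv2.resize(im['top'][170:270,225:325],(400,400),interpolation=cv2.INTER_CUBIC)]))
E
```

```text
t 21.83 pos [0.5311 0.1208 0.5216] yaw 0.372 | twist -0.27 shift after twist [-4.18  0.98  8.3 ] shift now [-4.15  1.1   8.3 ] F [-0.4 -0.1 -0.5] w 0.0938
scene [[([367.0, 230.5], 0.7), ([418.1, 223.9], 0.62), ([341.2, 211.9], 0.58)], [([420.0, 186.4], 0.96), ([340.8, 187.3], 0.58), ([368.8, 202.1], 0.35)]]
top [[([325.0, 243.9], 0.81), ([257.7, 267.2], 0.76), ([295.6, 231.4], 0.67), ([275.9, 184.6], 0.51)], [([255.0, 265.2], 0.95), ([272.7, 178.8], 0.53), ([324.2, 243.1], 0.47), ([292.5, 233.2], 0.43)]]
```

View pics/j.png

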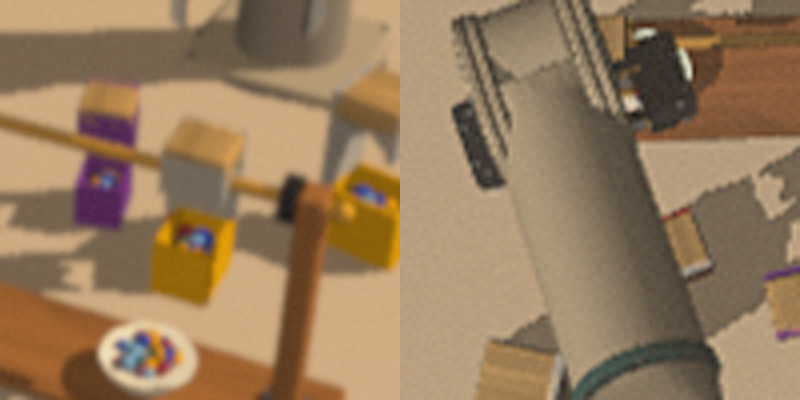

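Yellow hangs upright on the rail. Red's visible edge in the top view hasn't moved. On to red.

>>> carry_out(
  steps=[
    [1, [0, 0, 0], -0.27],
    [1, [-0.7, 0.2, 0], 0],
    [1, [-0.7, 0.2, 0], 0],
    [1, [-0.7, 0.2, 0], 0],
    [1, [-0.7, 0.2, 0], 0],
    [1, [-0.7, 0.2, 0], 0],
    [1, [-0.68, 0, 0], 0],
    [1, [0, 0, 0.6], 0],
    [1, [0, 0, 0.8], 0],
    [1, [0, 0, 0.8], 0],
    [1, [0, 0, 0.8], 0],
    [1, [0, 0, 0.8], 0],
    [1, [0, 0, 0], 0],
    [1, [0, 0, 0], 0],
  ],
)

```text
time_s: 23.3
eef_pos: [0.4447, 0.0573, 0.4254]
eef_rot: [-0.0, 0.98, 0.197, -0.001]
wrist_force: [-0.3, 0.6, 0.6]
width: 0.0938
grip_force: 0.0
```

```bash
python3 - <<'E'
from h import *
delta([.4445,.0575,.316],.40)
im={c:env.snapshot(c)[:,:,::-1] for c in('scene','top')}
cv2.imwrite('pics/k.png',np.hstack([cv2.resize(im['scene'][130:250,310:430],(400,400),interpolation=cv2.INTER_CUBIC),cv2.resize(im['top'][180:280,240:340],(400,400),interpolation=cv2.INTER_CUBIC)]))
E
```

```text
t 23.3 pos [0.4447 0.0573 0.4254] yaw 0.397 | twist -0.03 shift after twist [-0.   -0.01  4.37] shift now [-0.   -0.01  4.37] F [-0.3  0.6  0.6] w 0.0938
```

View pics/k.png

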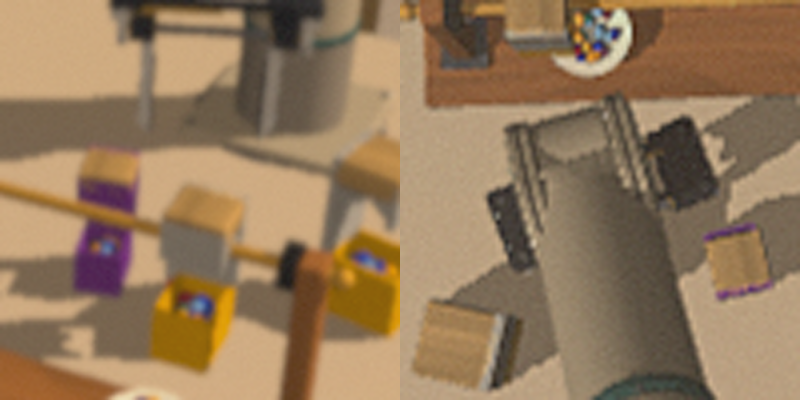

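>>> carry_out(
  steps=[
    [1, [0, 0, 0.7], 0],
    [1, [0, 0, 0.8], 0],
    [1, [0, 0, 0.8], 0],
    [1, [0, 0, 0.7], 0],
    [1, [0, 0, 0.6], 0],
    [1, [0, 0, 0.5], 0],
    [1, [0, 0, 0.25], 0],
    [1, [0, 0, 0], 0],
    [0, [0, 0, 0], 0],
    [0, [0, 0, 0], 0],
    [0, [0, 0, 0], 0],
    [0, [0, 0, 0], 0],
    [0, [0, 0, 0], 0],
    [0, [0, 0, 0], 0],
    [0, [0, 0, 0], 0],
    [0, [0, 0, 0], 0],
    [0, [0, 0, 0], 0],
    [0, [0, 0, 0], 0],
  ],
)

```text
time_s: 24.9
eef_pos: [0.4448, 0.0574, 0.3171]
eef_rot: [-0.0, 0.98, 0.198, 0.0]
wrist_force: [-0.6, 0.7, 3.0]
width: 0.0517
grip_force: 30.0
```

```bash
python3 - <<'E'
from h import *
delta([.4445,.0575,.4487+.032],.058)
E
```

```text
t 24.9 pos [0.4448 0.0574 0.3171] yaw 0.398 | twist 3.24 shift after twist [-0.01 -0.   -6.54] shift now [-0.01 -0.01 -6.54] F [-0.6  0.7  3. ] w 0.0517
```

>>> carry_out(
  steps=[
    [0, [0, 0, -0.3], 0],
    [0, [0, 0, -0.5], 0],
    [0, [0, 0, -0.7], 0],
    [0, [0, 0, -0.7], 0],
    [0, [0, 0, -0.7], 0],
    [0, [0, 0, -0.7], 0],
    [0, [0, 0, -0.7], 0],
    [0, [0, 0, -0.7], 0],
    [0, [0, 0, -0.7], 0],
    [0, [0, 0, -0.5], 0],
    [0, [0, 0, -0.3], 0],
    [0, [0, 0, 0], 0.8],
    [0, [0, 0, 0], 0.8],
    [0, [0, 0, 0], 0.8],
    [0, [0, 0, 0], 0.84],
    [0, [0, 0, 0], 0],
  ],
)

```text
time_s: 26.23
eef_pos: [0.4443, 0.0571, 0.4791]
eef_rot: [0.0, 1.0, 0.028, -0.001]
wrist_force: [0.1, -0.1, -2.0]
width: 0.0519
grip_force: 30.0
```

```bash
python3 - <<'E'
from h import *
delta([.6222-.0585*.042-.004,.042,.4807],.058)
E
```

```text
t 26.23 pos [0.4443 0.0571 0.4791] yaw 0.056 | twist -0.02 shift after twist [ 6.81  1.   -0.06] shift now [ 6.81  0.99 -0.06] F [ 0.1 -0.1 -2. ] w 0.0519
```

>>> carry_out(
  steps=[
    [0, [0, 0.5, 0], 0],
    [0, [0, 0.5, 0], 0],
    [0, [0.4, 0, 0], 0],
    [0, [0.6, 0, 0], 0],
    [0, [0.7, 0, 0], 0],
    [0, [0.7, 0, 0], 0],
    [0, [0.7, 0, 0], 0],
    [0, [0.7, 0, 0], 0],
    [0, [0.7, 0, 0], 0],
    [0, [0.7, 0, 0], 0],
    [0, [0.6, 0, 0], 0],
    [0, [0.6, 0, 0], 0],
    [0, [0.4, 0, 0], 0],
    [0, [0, 0, 0], 0],
    [0, [0, 0, 0], 0],
  ],
)

```text
time_s: 27.48
eef_pos: [0.616, 0.0426, 0.4785]
eef_rot: [-0.0, 1.0, 0.03, -0.001]
wrist_force: [-0.8, -0.0, -2.2]
width: 0.0518
grip_force: 30.0
```

```bash
python3 - <<'E'
from h import *
delta([.6222-.0585*.042-.004,.042,.4487],.058)
a=env.snapshot('scene')[:,:,::-1]
cv2.imwrite('pics/l.png',cv2.resize(a[110:270,280:440],(600,600),interpolation=cv2.INTER_CUBIC))
E
```

```text
t 27.48 pos [0.616  0.0426 0.4785] yaw 0.06 | twist 0.01 shift after twist [-0.01  0.02  1.19] shift now [-0.01  0.02  1.19] F [-0.8 -0.  -2.2] w 0.0518
```

View pics/l.png

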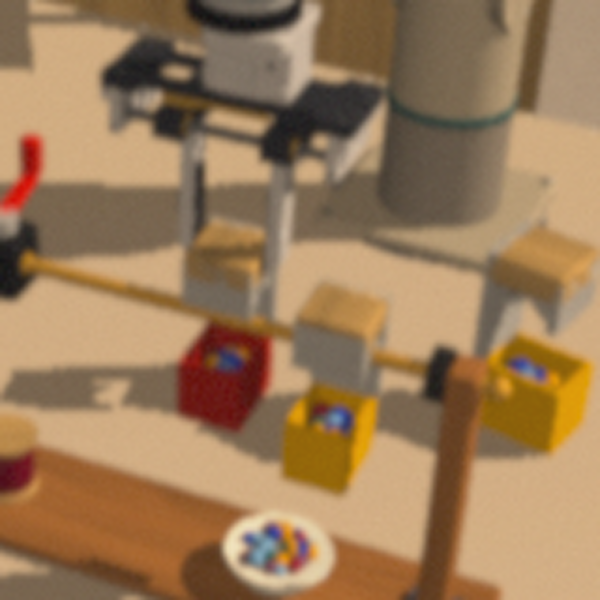

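Red hangs upright over the rail (about (225,310)), clear of yellow. Lowering and releasing.

>>> carry_out(
  steps=[
    [0, [0, 0, 0.2], 0],
    [0, [0, 0, 0.2], 0],
    [0, [0, 0, 0.2], 0],
    [0, [0, 0, 0.2], 0],
    [0, [0, 0, 0.15], 0],
    [0, [0, 0, 0.1], 0],
    [0, [0, 0, 0.1], 0],
    [0, [0, 0, 0.04], 0],
    [0, [0, 0, 0], 0],
  ],
)

```text
time_s: 28.28
eef_pos: [0.6157, 0.0422, 0.4505]
eef_rot: [0.0, 1.0, 0.029, 0.0]
wrist_force: [-2.2, -0.9, 2.6]
width: 0.0518
grip_force: 30.0
```

>>> carry_out(
  steps=[
    [0, [-0.06, 0, 0.03], 0],
    [0, [0, 0, 0.02], 0],
    [0, [0, 0, 0], 0],
    [0.63, [0, 0, 0], 0],
    [0.63, [0, 0, 0], 0],
    [0.63, [0, 0, 0], 0],
    [0.63, [0, 0, 0], 0],
    [0.63, [0, 0, 0], 0],
    [0.63, [0, 0, 0], 0],
    [0.63, [0, 0, -0.3], 0],
    [0.63, [0, 0, -0.5], 0],
    [0.63, [0, 0, -0.7], 0],
    [0.63, [0, 0, -0.7], 0],
    [0.63, [0, 0, -0.7], 0],
    [0.63, [0, 0, -0.4], 0],
    [0, [0, 0, 0], 0],
    [0, [0, 0, 0], 0],
  ],
)

```text
time_s: 29.7
eef_pos: [0.6143, 0.0421, 0.5311]
eef_rot: [-0.0, 1.0, 0.029, 0.0]
wrist_force: [-0.0, -0.3, -0.1]
width: 0.049
grip_force: 0.0
```

```bash
python3 - <<'E'
from h import *
y=-.195
delta([.6222-.0585*y,y,.447],.058)
im={c:env.snapshot(c)[:,:,::-1] for c in('scene','top')}
for c in im: print(c,[[(r['pixel'],round(r['p'],2)) for r in env.mark_of(c,q)[:5]] for q in('seat_2','stop_face','lever_knob','lever_hub')])
f=-.119;print(proj('scene',[.6222-.0585*f,f,.234]))
cv2.imwrite('pics/m.png',np.hstack([cv2.resize(im['scene'][130:250,290:410],(400,400),interpolation=cv2.INTER_CUBIC),cv2.resize(im['scene'][110:210,220:320],(400,400),interpolation=cv2.INTER_CUBIC)]))
E
```

```text
t 29.7 pos [0.6143 0.0421 0.5311] yaw 0.058 | twist 0.0 shift after twist [0.22 9.51 3.37] shift now [0.22 9.51 3.37] F [-0.  -0.3 -0.1] w 0.049
scene [[([423.5, 187.2], 0.84), ([339.1, 192.3], 0.83), ([369.4, 203.1], 0.58), ([365.1, 229.8], 0.48), ([341.6, 188.1], 0.39)], [([286.6, 181.0], 0.96)], [([287.3, 146.0], 0.45), ([366.9, 229.9], 0.22)], [([279.5, 155.3], 0.44)]]
top [[([255.6, 267.4], 0.78), ([323.2, 241.5], 0.66), ([273.2, 179.2], 0.53)], [([346.1, 178.2], 0.78), ([353.6, 176.1], 0.5)], [([355.8, 195.6], 0.45)], [([351.7, 173.2], 0.68)]]
[[287.88515113 179.82071433]]
```

View pics/m.png

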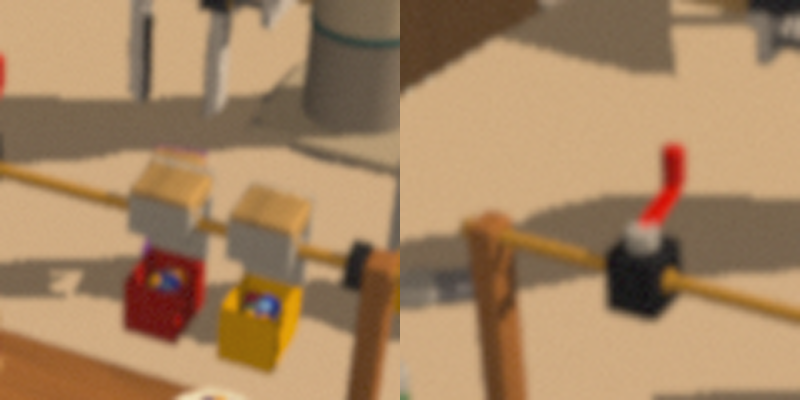

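Both caddies hang, and the stop is where I computed it (face about (287,181)). Moving around to its right side.

>>> carry_out(
  steps=[
    [0, [0.02, 0.5, 0], 0],
    [0, [0.02, 0.8, 0], 0],
    [0, [0.02, 0.8, 0], 0],
    [0, [0.02, 0.8, 0], 0],
    [0, [0.02, 0.8, 0], 0],
    [0, [0.02, 0.8, 0], 0],
    [0, [0.02, 0.8, 0], 0],
    [0, [0.02, 0.8, 0], 0],
    [0, [0.02, 0.8, 0], 0],
    [0, [0.02, 0.8, 0], 0],
    [0, [0.02, 0.8, 0], 0],
    [0, [0, 0.6, 0], 0],
    [0, [0, 0.3, 0], 0],
    [0, [0, 0, 0], 0],
    [0, [0, 0, 0.7], 0],
    [0, [0, 0, 0.8], 0],
    [0, [0, 0, 0.8], 0],
    [0, [0, 0, 0.6], 0],
    [0, [0, 0, 0.4], 0],
    [0, [0, 0, 0], 0],
  ],
)

```text
time_s: 31.87
eef_pos: [0.6332, -0.1908, 0.4462]
eef_rot: [-0.001, 1.0, 0.03, -0.002]
wrist_force: [-0.2, -0.0, -0.2]
width: 0.0004
grip_force: 0.0
```

```bash
python3 - <<'E'
from h import *
y=.036
delta([.6222-.0585*y,y,.447],.058)
E
```

```text
t 31.87 pos [ 0.6332 -0.1908  0.4462] yaw 0.06 | twist 0.02 shift after twist [ 0.   -9.09 -0.03] shift now [ 0.02 -9.09 -0.03] F [-0.2 -0.  -0.2] w 0.0004
```

>>> carry_out(
  steps=[
    [0, [0, -0.3, 0], 0],
    [0, [0, -0.4, 0], 0],
    [0, [0, -0.4, 0], 0],
    [0, [0, -0.4, 0], 0],
    [0, [0, -0.4, 0], 0],
    [0, [0, -0.4, 0], 0],
    [0, [0, -0.4, 0], 0],
    [0, [0, -0.4, 0], 0],
    [0, [0, -0.4, 0], 0],
    [0, [0, -0.4, 0], 0],
    [0, [0, -0.4, 0], 0],
    [0, [0, -0.4, 0], 0],
    [0, [0, -0.4, 0], 0],
    [0, [0, -0.3, 0], 0],
    [0, [0, -0.2, 0], 0],
    [0, [0, -0.15, 0], 0],
    [0, [0, -0.1, 0], 0],
    [0, [0, -0.1, 0], 0],
    [0, [0, -0.1, 0], 0],
    [0, [0, -0.1, 0], 0],
  ],
)

```text
time_s: 33.53
eef_pos: [0.6248, -0.0379, 0.4495]
eef_rot: [0.0, 1.0, 0.029, 0.001]
wrist_force: [1.1, -3.7, 5.6]
width: 0.0006
grip_force: 3.6
```

>>> carry_out(
  steps=[
    [0, [0, -0.12, 0], 0],
    [0, [0, -0.12, 0], 0],
    [0, [0, -0.12, 0], 0],
    [0, [0, -0.12, 0], 0],
    [0, [0, -0.12, 0], 0],
    [0, [0, -0.12, 0], 0],
    [0, [0, -0.12, 0], 0],
    [0, [0, -0.12, 0], 0],
    [0, [0, -0.12, 0], 0],
    [0, [0, -0.12, 0], 0],
    [0, [0, -0.12, 0], 0],
    [0, [0, -0.12, 0], 0],
    [0, [0, -0.12, 0], 0],
    [0, [0, -0.12, 0], 0],
    [0, [0, -0.12, 0], 0],
    [0, [0, -0.12, 0], 0],
    [0, [0, -0.12, 0], 0],
    [0, [0, 0, 0], 0],
  ],
)

```text
time_s: 35.03
eef_pos: [0.6219, 0.0123, 0.4496]
eef_rot: [0.001, 1.0, 0.029, 0.001]
wrist_force: [1.6, -5.6, 5.8]
width: 0.0004
grip_force: 4.1
```

>>> carry_out(
  steps=[
    [0, [0, -0.1, 0], 0],
    [0, [0, -0.1, 0], 0],
    [0, [0, -0.1, 0], 0],
    [0, [0, -0.1, 0], 0],
    [0, [0, -0.1, 0], 0],
    [0, [0, -0.1, 0], 0],
    [0, [0, -0.1, 0], 0],
    [0, [0, -0.1, 0], 0],
    [0, [0, 0, 0], 0],
  ],
)

```text
time_s: 35.78
eef_pos: [0.6207, 0.0321, 0.4496]
eef_rot: [0.001, 1.0, 0.029, 0.001]
wrist_force: [1.8, -5.2, 7.1]
width: 0.0003
grip_force: 4.2
```

>>> carry_out(
  steps=[
    [0, [0, -0.06, 0], 0],
    [0, [0, -0.06, 0], 0],
    [0, [0, -0.06, 0], 0],
    [0, [0, 0, 0], 0],
  ],
)

```text
time_s: 36.12
eef_pos: [0.6204, 0.0363, 0.4496]
eef_rot: [0.001, 1.0, 0.029, 0.001]
wrist_force: [2.1, -6.1, 5.7]
width: 0.0003
grip_force: 4.4
```

>>> carry_out(
  steps=[
    [0, [0, -0.06, 0], 0],
    [0, [0, -0.06, 0], 0],
    [0, [0, -0.06, 0], 0],
    [0, [0, 0, 0], 0],
  ],
)

```text
time_s: 36.45
eef_pos: [0.6203, 0.0397, 0.4496]
eef_rot: [0.002, 1.0, 0.028, 0.001]
wrist_force: [1.0, -7.7, 7.6]
width: 0.0003
grip_force: 5.2
```

>>> carry_out(
  steps=[
    [0, [0, -0.06, 0], 0],
    [0, [0, -0.06, 0], 0],
    [0, [0, 0, 0], 0],
  ],
)

```text
time_s: 36.7
eef_pos: [0.6202, 0.0405, 0.4496]
eef_rot: [0.004, 1.0, 0.028, 0.001]
wrist_force: [1.8, -12.1, 6.2]
width: 0.0004
grip_force: 6.8
```

The row is closed: the force rises to 12 N and motion stalls. Backing off and going to the knob.

>>> carry_out(
  steps=[
    [0, [0, 0.2, 0], 0],
    [0, [0, 0.4, 0], 0],
    [0, [0, 0, -0.6], 0],
    [0, [0, 0, -0.8], 0],
    [0, [0, 0, -0.8], 0],
    [0, [0, 0, -0.8], 0],
    [0.6, [0, 0, -0.6], 0],
    [0.6, [0, 0, 0], -1],
    [0.6, [0, 0, 0], 0],
  ],
)

```text
time_s: 37.45
eef_pos: [0.6201, 0.0309, 0.5387]
eef_rot: [-0.001, 0.996, 0.084, -0.0]
wrist_force: [-0.3, -0.3, -2.1]
width: 0.0172
grip_force: 0.0
```

```bash
python3 - <<'E'
from h import *
delta([.5475,.062,.5],.168)
im={c:env.snapshot(c)[:,:,::-1] for c in('scene','top')}
for c in im: print(c,[[(r['pixel'],round(r['p'],2)) for r in env.mark_of(c,q)[:5]] for q in('seat_2','stop_face','lever_knob')])
R=lambda y:[.6222-.0585*y,y,.234]
print(proj('scene',[R(.093),R(.119),R(.171),R(.193),[.5475,.062,.3]]))
cv2.imwrite('pics/n.png',cv2.resize(im['scene'][140:250,300:430],(709,600),interpolation=cv2.INTER_CUBIC))
E
```

```text
t 37.45 pos [0.6201 0.0309 0.5387] yaw 0.168 | twist -0.0 shift after twist [-2.65 -1.71  1.55] shift now [-2.66 -1.71  1.55] F [-0.3 -0.3 -2.1] w 0.0172
scene [[([363.7, 202.7], 0.96), ([385.5, 207.1], 0.96), ([340.9, 187.7], 0.87), ([280.4, 238.3], 0.73), ([424.0, 186.4], 0.57)], [([353.5, 200.8], 0.72)], [([379.0, 235.7], 0.57), ([354.9, 164.3], 0.53)]]
top [[([255.0, 265.5], 0.8), ([261.4, 177.1], 0.63), ([275.8, 183.6], 0.43), ([322.1, 243.3], 0.4)], [([349.4, 187.5], 0.2)], []]
[[358.78788531 198.65724702]
 [368.11959645 201.13637684]
 [387.23771999 206.21543568]
 [395.51440523 208.41427969]
 [360.30971703 162.60723062]]
```

View pics/n.png

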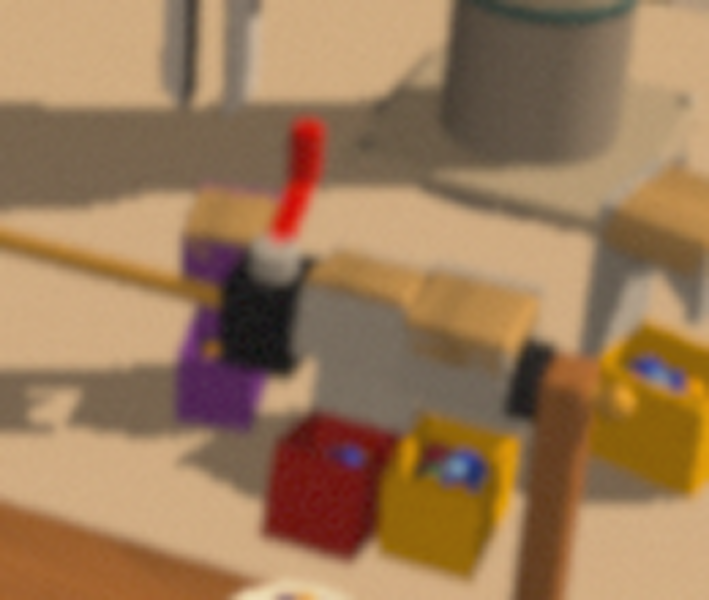

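The row looks closed: the red and yellow bars touch, and the stop is against red. The knob top is at about (357,163), which I read as world (0.547, 0.056). Gripping it.

>>> carry_out(
  steps=[
    [0.65, [-0.6, -0.3, 0], 0],
    [0.65, [-0.7, -0.4, 0], 0],
    [0.65, [-0.7, -0.4, 0], 0],
    [0.65, [-0.7, -0.37, 0], 0],
    [0.65, [0, 0, 0], 0],
    [0.65, [0, 0, 0.5], 0],
    [0.65, [0, 0, 0.6], 0],
    [0.65, [0, 0, 0.6], 0],
    [0.65, [0, 0, 0.5], 0],
    [0.65, [0, 0, 0.25], 0],
    [0.65, [0, 0, 0], 0],
    [0, [0, 0, 0], 0],
    [0, [0, 0, 0], 0],
    [0, [0, 0, 0], 0],
    [0, [0, 0, 0], 0],
    [0, [0, 0, 0], 0],
    [0, [0, 0, 0], 0],
    [0, [0, 0, 0], 0],
    [0, [0, 0, 0], 0],
    [0, [0, 0, 0], 0],
  ],
)

```text
time_s: 39.52
eef_pos: [0.548, 0.0543, 0.4774]
eef_rot: [0.0, 0.997, 0.081, 0.0]
wrist_force: [-0.7, -1.2, 0.8]
width: 0.0174
grip_force: 30.0
```

```bash
python3 - <<'E'
from h import *
delta([.5475,.056,.477],.168)
E
```

```text
t 39.52 pos [0.548  0.0543 0.4774] yaw 0.163 | twist -0.05 shift after twist [-0.01 -0.07  0.01] shift now [-0.01 -0.07  0.01] F [-0.7 -1.2  0.8] w 0.0174
```

>>> carry_out(
  steps=[
    [0, [0.015, 0.29, 0], -1],
    [0, [0.015, 0.29, 0], -1],
    [0, [0.015, 0.29, 0], -1],
    [0, [0.015, 0.29, 0], -1],
    [0, [0.015, 0.29, 0], -1],
    [0, [0.015, 0.29, 0], -1],
    [0, [0.015, 0.29, 0], -1],
    [0, [0.015, 0.29, 0], -1],
    [0, [0.015, 0.29, 0], -1],
    [0, [0.015, 0.29, 0], -1],
    [0, [0.015, 0.29, 0], -1],
    [0, [0.015, 0.29, 0], -1],
    [0, [0, 0, 0], 0],
    [0, [0, 0, 0], 0],
  ],
)

```text
time_s: 40.68
eef_pos: [0.6073, -0.003, 0.4775]
eef_rot: [0.001, 0.759, 0.651, 0.002]
wrist_force: [5.1, 1.0, -1.5]
width: 0.0174
grip_force: 30.0
```

```bash
python3 - <<'E'
from h import *
delta([.622,-.0054,.477],np.pi/2+.058)
E
```

```text
t 40.68 pos [ 0.6073 -0.003   0.4775] yaw 1.417 | twist -2.03 shift after twist [-0.13  0.58  0.02] shift now [-0.    0.6   0.02] F [ 5.1  1.  -1.5] w 0.0174
```

>>> carry_out(
  steps=[
    [0, [0.015, 0.29, 0], -1],
    [0, [0.015, 0.29, 0], -1],
    [0, [0, 0, 0], 0],
    [0, [0, 0, 0], 0],
  ],
)

```text
time_s: 41.02
eef_pos: [0.6211, -0.0038, 0.4775]
eef_rot: [0.001, 0.687, 0.726, 0.001]
wrist_force: [5.1, -0.5, -1.6]
width: 0.0175
grip_force: 30.0
```

>>> carry_out(
  steps=[
    [0, [0, 0.1, 0], 0],
    [0, [0, 0.1, 0], 0],
    [0, [0, 0, 0], 0],
  ],
)

```text
time_s: 41.27
eef_pos: [0.6244, -0.0035, 0.4772]
eef_rot: [-0.001, 0.687, 0.727, -0.002]
wrist_force: [-3.2, -2.4, 5.4]
width: 0.0175
grip_force: 30.0
```

>>> carry_out(
  steps=[
    [0, [0, 0.1, 0], 0],
    [0, [0, 0.1, 0], 0],
    [0, [0, 0, 0], 0],
  ],
)

```text
time_s: 41.52
eef_pos: [0.627, -0.0033, 0.4769]
eef_rot: [-0.004, 0.686, 0.727, -0.006]
wrist_force: [-13.3, -2.4, 11.3]
width: 0.0171
grip_force: 30.0
```

>>> carry_out(
  steps=[
    [0, [0, 0.08, 0], 0],
    [0, [0, 0.08, 0], 0],
    [0, [0, 0, 0], 0],
  ],
)

```text
time_s: 41.77
eef_pos: [0.629, -0.0031, 0.4765]
eef_rot: [-0.006, 0.686, 0.727, -0.009]
wrist_force: [-20.1, -3.4, 14.3]
width: 0.0176
grip_force: 30.1
```

The lever is stalled at its end stop. Releasing and lifting clear.

>>> carry_out(
  steps=[
    [0.6, [0, 0, 0], 0],
    [0.6, [0, 0, 0], 0],
    [0.6, [0, 0, 0], 0],
    [0.6, [0, 0, 0], 0],
    [0.6, [0, 0, 0], 0],
    [0.6, [0, -0.2, -0.4], 0],
    [0.6, [0, 0, -0.7], 0],
    [0.6, [0, 0, -0.7], 0],
    [0.6, [0, 0, -0.7], 0],
    [0.6, [-0.7, 0, -0.5], 0],
    [0.6, [-0.8, 0, 0], 0],
    [0.6, [-0.8, 0, 0], 0],
    [0.6, [-0.8, 0, 0], 0],
    [0.6, [-0.8, 0, 0], 0],
    [0.6, [-0.8, 0, 0], 0],
    [0.6, [-0.8, 0, 0], 0],
    [0.6, [-0.8, 0, 0], 0],
    [0.6, [-0.8, 0, 0], 0],
    [0.6, [-0.8, 0, 0], 0],
    [0.6, [0, 0, 0], 0],
  ],
)

```text
time_s: 43.43
eef_pos: [0.6405, -0.2051, 0.5522]
eef_rot: [0.001, 0.689, 0.725, -0.001]
wrist_force: [-0.6, -1.5, 0.0]
width: 0.0568
grip_force: 0.0
```

```bash
python3 - <<'E'
from h import *
im={c:env.snapshot(c)[:,:,::-1] for c in('scene','top')}
for c in im: print(c,[[(r['pixel'],round(r['p'],2)) for r in env.mark_of(c,q)[:5]] for q in('seat_2','stop_face','lever_knob','lever_hub','rail_home')])
print(env.observe()['time_s'])
rs=lambda im,x0,y0,w,h,W,H:cv2.resize(im[y0:y0+h,x0:x0+w],(W,H),interpolation=cv2.INTER_CUBIC)
cv2.imwrite('pics/o.png',np.hstack([rs(im['scene'],320,155,90,90,400,400),rs(im['top'],240,150,80,80,400,400)]))
E
```

```text
scene [[([421.4, 188.5], 0.91), ([363.9, 201.0], 0.88), ([386.0, 203.4], 0.78), ([349.2, 174.0], 0.47)], [([353.2, 198.8], 0.65)], [([325.2, 170.2], 0.74), ([353.9, 197.9], 0.2)], [([353.3, 172.5], 0.82)], [([396.0, 208.6], 0.56), ([380.9, 234.7], 0.44)]]
top [[([254.1, 265.1], 0.95), ([276.2, 181.7], 0.81), ([258.8, 180.1], 0.78), ([320.6, 244.1], 0.55), ([286.8, 180.3], 0.22)], [([286.8, 180.2], 0.68)], [([258.5, 152.0], 0.65), ([312.2, 175.6], 0.57)], [([288.5, 177.3], 0.45)], [([253.7, 181.1], 0.96)]]
44.0333
```

View pics/o.png

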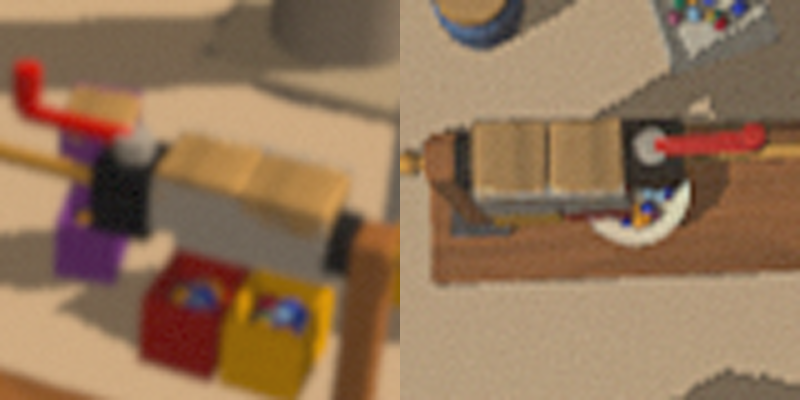

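The row looks tight: buffer, yellow, red, stop. The lever points right along the rail. I'll compare the lever's angle numerically with the initial clamped picture, then hand in.

```bash
python3 - <<'E'
from h import *
now=env.snapshot('top')[:,:,::-1];ini=cv2.imread('pics/top0.png');nows=env.snapshot('scene')[:,:,::-1];inis=cv2.imread('pics/scene0.png')
def ang(im,x0,x1,y0,y1):
    c=im[y0:y1,x0:x1].astype(int);m=(c[...,2]>130)&(c[...,1]<80)&(c[...,0]<90)
    v,u=np.nonzero(m);l=cv2.fitLine(np.c_[u,v].astype(np.float32),cv2.DIST_L2,0,.01,.01).ravel();return m.sum(),round(float(np.arctan(l[1]/l[0])),3),u.min()+x0,u.max()+x0
print('top',ang(ini,280,320,165,190),ang(now,285,325,165,190))
print('scene',ang(inis,325,365,165,195),ang(nows,315,355,160,195))
g=now[166:188,245:300].astype(int).sum(2)//3
print(np.round(g[6:14].mean(0)).astype(int).tolist())
E
```

```text
top (np.int64(91), -0.113, np.int64(283), np.int64(303)) (np.int64(86), -0.096, np.int64(291), np.int64(312))
scene (np.int64(132), 0.638, np.int64(333), np.int64(356)) (np.int64(136), 0.631, np.int64(323), np.int64(346))
[134, 125, 127, 126, 118, 115, 98, 92, 102, 117, 132, 129, 126, 126, 126, 126, 125, 120, 115, 115, 118, 122, 125, 119, 103, 134, 132, 127, 125, 123, 123, 123, 121, 113, 104, 104, 108, 114, 113, 71, 55, 64, 88, 100, 103, 106, 95, 85, 73, 72, 69, 78, 89, 91, 91]
```

```bash
python3 -c "
from plant import env
print(env.finish_job())"
```

```text
the job is handed in; nothing more can be done
None
```

The job is handed in at about 44 s of robot time: the two caddies on the table (small yellow, then red) hang in a closed row against the buffer, and the stop is pushed up against red. The lever matches its initial clamped angle to within about 0.02 rad; no verdict came back.

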